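# Nest the three steel saucepans with their handles fanned

## Task

Put the three steel saucepans away as one nest: the middle pan is cocked up in the big one because its handle lies on top of the big pan's handle, so, without lifting it out, swing its handle round to the side until it drops flat onto the big pan's floor, then lower the small pan gently into it, without letting it drop. Leave each pan sitting flat on the floor of the next with the three handles fanned out, at least 50 mm of clear space between any two of them at mid-grip, so that a gloved hand can take any one. The big pan stays standing where it is and nothing else on the bench is knocked or shifted.

Things in the scene. Friction and masses are not known exactly. Their poses are not given: they have to be found in the camera images.
- big_centre (a point): Big steel saucepan: 150 mm outside diameter, straight sides, 75 mm deep, wall 2.5 mm, flat base 6 mm, open top, 0.7 kg. Point on its axis, 37.5 mm above its underside; z up, +x along its handle. Stands on the table, upright.
- big_grip (a point): Mid-grip of the big pan's handle, a level radial bar 20 mm wide, 14 mm thick, from 95 to 210 mm out from the pan's axis; this point is 120 mm out, 94 mm above the pan's underside (bar's top 101, underside 87); +x outward along it, z up. A 14 mm wide neck slopes up from the rim to its inner end.
- mid_centre (a point): Middle steel saucepan: 124 mm outside diameter, straight sides, 75 mm deep, wall 2.5 mm, flat base 6 mm, open top, 0.42 kg. Point on its axis, 37.5 mm above its underside; z up, +x along its handle. In the big pan, 10 mm free all round, tipped 3 degrees: its handle lies on the big one's, within 5 degrees of yaw. A light side push slides it off (it may drag the big one round a little) and it drops 10 mm. Home: 6 mm above the big pan's point, and so its handle.
- mid_grip (a point): Mid-grip of the middle pan's handle, a level radial bar 20 mm wide, 14 mm thick, from 82 to 192 mm out from the pan's axis; this point is 120 mm out, 94 mm above the pan's underside (bar's top 101, underside 87); +x outward along it, z up. A 14 mm wide neck slopes up from the rim to its inner end.
- small_centre (a point): Small steel saucepan: 98 mm outside diameter, straight sides, 75 mm deep, wall 2.5 mm, flat base 6 mm, open top, 0.3 kg. Point on its axis, 37.5 mm above its underside; z up, +x along its handle. Stands alone on the table. Home in the middle pan it is 6 mm above the middle pan's point.
- small_grip (a point): Mid-grip of the small pan's handle, a level radial bar 20 mm wide, 14 mm thick, from 69 to 174 mm out from the pan's axis; this point is 120 mm out, 94 mm above the pan's underside (bar's top 101, underside 87); +x outward along it, z up. A 14 mm wide neck slopes up from the rim to its inner end.
- small_pan: The small pan again: its origin is the centre of its underside; x along its handle, z up.
- rack_centre (a point): Bystander: white plastic tube rack, 65 x 200 mm, 75 mm high, with blue-capped tubes to 170 mm, loose, behind the pans; point on its middle, 50 mm above the table.
- dishes_centre (a point): Bystander: loose stack of three clear culture dishes, 90 mm across and 45 mm high, between the pans; point at its centre.
- timer_centre (a point): Bystander: small white timer lying flat, 50 x 65 x 16 mm, loose; point at its centre.
- tray_centre (a point): Bystander: shallow steel instrument tray, 126 x 216 mm over its rim, 22 mm high, with tweezers and a tube in it, loose; point at its centre.
- bottle_centre (a point): Bystander: amber bottle, 62 mm across, 135 mm high, loose; point at its centre.
- beaker_centre (a point): Bystander: glass beaker, 68 mm across, 95 mm high, loose; point at its centre.
- jar_centre (a point): Bystander: white swab jar with a steel lid, 76 mm across, 80 mm high, loose; point 40 mm above its underside.

How it is judged:
On the way, in this order (a step that is already met when the one before it is completed fails the run):
1. the middle pan has dropped home: flat on the big pan's floor (z of mid_centre in the frame of big_centre between 0 and 0.009 m and horizontal distance between mid_centre and big_centre below 0.02 m and angle between mid_centre's own z axis and vertical below 0.03 rad), for 0.2 s.
2. the small pan sits home: flat on the middle pan's floor (z of small_centre in the frame of mid_centre between 0 and 0.009 m and horizontal distance between small_centre and mid_centre below 0.02 m and angle between small_centre's own z axis and vertical below 0.03 rad), for 0.2 s.
At the end, for the whole second after the job is handed in: Big pan upright, within 40 mm of its start; middle pan level (1.7 degrees) on the big one's floor, small pan level on the middle one's floor (home height within 3 mm, axes within 20 mm); mid-grip points of the three handles all more than 60 mm apart (40 mm clear) (all of step 1 and all of step 2 and distance between big_grip and mid_grip above 0.06 m and distance between each of mid_grip, big_grip and small_grip above 0.06 m and angle between big_centre's own z axis and vertical below 0.03 rad and distance of big_centre from where it was at the start of the episode below 0.04 m and height (world z) of big_centre below 0.042 m); the robot touches nothing.
It fails at once if the middle pan is lifted out of the big one (raised more than 45 mm) (z of mid_centre in the frame of big_centre above 0.045 m).
It fails at once if the small pan is let drop into the nest (falls faster than 0.5 m/s inside the middle pan's mouth) (horizontal distance between small_centre and mid_centre below 0.03 m and z of small_centre in the frame of mid_centre below 0.07 m and linear speed of small_pan above 0.5 m/s).
It fails at once if a bystander is shifted more than 30 mm or knocked over (distance of any of rack_centre, dishes_centre, timer_centre, tray_centre, bottle_centre, beaker_centre, jar_centre from where it was at the start of the episode above 0.03 m or angle between any of rack_centre, dishes_centre, timer_centre, tray_centre, bottle_centre, beaker_centre, jar_centre's own z axis and vertical above 0.35 rad).
It also fails if it takes over 62 s, if anything falls off the work surface, if the arm or the gripper's body presses on something with over 40 N, if the wrist force passes 120 N, or if a joint passes its speed limit or range.

## Robot

A 6-joint arm with a two-finger parallel gripper is mounted at the origin on the work surface. World frame = base frame: x ahead of the robot, y to its left, z up, the work surface at z = 0. Lengths are in m, angles in rad, forces in N, time in s.
With the tool pointing down it reaches from about 0.375 to 0.9 m from the base axis. Payload 3.1 kg.
Tool frame: the origin (TCP) lies between the finger pads; the fingertips stand 25 mm ahead of it and the grasp point (between the pads) lies 6 mm ahead of it; y points along the fingers, x is the direction in which the jaws open and shut, and the axes are right-handed (so a half turn about y gives the same grasp; the last joint's range is limited). The gripper opens to 87 mm and grips with 3 to 60 N. Pads are 19 mm wide; open, the fingers measure 117 mm over their backs; the gripper's body (75 mm by 190 mm) begins 51 mm behind the grasp point.
Start: joints at [1.05, 0.527, 1.433, -0, 1.181, -0.178], TCP at [0.209, 0.589, 0.248] pointing down, gripper open.
Joint ranges: [-3.08, 3.08], [-0.75, 2.2], [0.22, 2.44], [-1.43, 4.57], [0, 2.65], [-2.85, 2.85]. Speed limits (rad/s): [2.79, 2.79, 3.14, 3.14, 3.14, 3.14].

## Interface

Orientations are given as a unit quaternion [x, y, z, w].
In Python, from rig import robot gives the robot as it stands.
- The arm moves only by the tool carry_out, never from a script. Its argument "moves" is a list of rows, each a list of 7 numbers: the opening, from 0 (shut) to 1 (fully open), then the shift along the tool's x, y, z in cm, then the turn, a rotation vector about the tool's x, y, z in rad. In form: [[grip, x, y, z, rx, ry, rz], ...]. A call has 1 to 20 rows; each row is the pose to reach, as a shift and turn from the pose commanded when the call began, along the tool's axes at that moment; what a row does not reach only later rows make up. A row lasts 1/10 s, in which the tool goes at most 50 mm and 8.59 degrees, less where a joint would pass 70% of its speed; a pose out of reach is approached as far as the arm can. A call with a gripper value outside its range is refused whole. The fingers move at their own pace and stop on an object; "force" is the grip in N (left out, the last holds). Time passes only in rows, so rows that repeat a pose let the fingers close. It gives the time, the measured TCP pose, the force and the opening at its end, in the units of the state.
- robot.get_obs(): the state, without advancing time (a new reading comes with each control period).
- robot.camera(name): name is "scene" or "side" or "wrist"; returns the picture (420x560x3 uint8, red, green, blue); there is no depth.
- robot.camera_params(name): a dict with "fx", "fy", "cx", "cy" (pixels), "k1" (the pictures are not rectified: a ray, as slopes to the right and down, at radius r is drawn at 1 + k1 r^2 times it, then the intrinsics apply), "extrinsics" (4x4, takes a point from camera to world coordinates); the wrist camera has in their place "mount" (4x4, takes a point from camera to tool coordinates, whose origin is the TCP and whose axes are the tool frame's). Camera axes: x right, y down, z forward; pixel columns grow to the right and rows downward; lengths in m; the calibration is good to about 2 mm. A picture is of the moment at which its call begins: read the wrist's pose just before it. camera_params takes no time and is no camera call.
- robot.hand_in(): hands the job in, once; it reports no verdict.
The state is a dict: "time": time; "q": joint angles; "joint_velocities": joint speeds; "joint_torque": joint torques, N m; "position": TCP position; "tool_rot": TCP orientation; "ft_force": force on the tool from outside, world axes, zero at the start; "moment": the same for the moment, N m; "grip_width": finger opening in m.
Only numpy, scipy, OpenCV 4.12 (cv2) and the standard library are available. Lean on these libraries where they do the work, as an engineer would, in place of code of your own. Each camera call takes 0.05 s, during which the arm holds its last target.

## Working session

There is one attempt and no reset: what is moved stays moved. The work goes in short steps, Python scripts to look and compute and a tool call to move; the robot and the scene stay as the last step left them, time stands still between calls to the robot, and variables do not carry over. Pictures are saved under pics/ and viewed, and the job is handed in when it is done.

Besides the shell and the picture viewer there is one more tool, called after "Call:" as name(argument=value, ...) on one line, values as JSON. carry_out: Moves the arm, as the interface text tells. Its arguments: {"type":"object","properties":{"moves":{"type":"array"},"force":{"type":"number"}},"required":["moves"]}

```bash
ls; mkdir -p pics; python3 - <<'E'
from rig import robot
import cv2
print(robot.get_obs())
for n in ["scene","side","wrist"]:
    im=robot.camera(n); cv2.imwrite(f"pics/{n}0.png",cv2.resize(im[:,:,::-1],None,fx=1.42,fy=1.42,interpolation=cv2.INTER_CUBIC))
    print(n,robot.camera_params(n))
E
```

```text
pics
{'time': 0.0, 'q': array([ 1.05051342e+00,  5.28504844e-01,  1.43389761e+00, -1.99468857e-05,
        1.18136925e+00, -1.78470708e-01]), 'joint_velocities': array([ 9.11147347e-04,  1.65945466e-04,  8.61167457e-04, -9.31804228e-05,
        8.59955694e-04,  4.25079757e-04]), 'joint_torque': array([-2.45559793e-03, -4.40048826e+01, -1.76587880e+01,  6.32289983e-02,
        5.81479899e-02, -1.44207370e-04]), 'position': array([0.20911715, 0.58826437, 0.24654929]), 'tool_rot': array([ 0.57808258,  0.40698425, -0.4083754 , -0.57742002]), 'ft_force': array([0.71002066, 0.23131215, 0.83304956]), 'moment': array([ 0.03198259, -0.02310332,  0.00692055]), 'grip_width': 0.08691837666841505}
scene {'fx': 387.18648550948467, 'fy': 387.18648550948467, 'cx': 285.7963166903051, 'cy': 205.2541185538271, 'k1': -0.012214864859917463, 'extrinsics': array([[ 0.82738025,  0.44154554, -0.34710151,  0.94594639],
       [ 0.56149681, -0.66435174,  0.49331339, -0.58591177],
       [-0.01277716, -0.60305415, -0.79759792,  1.01735234],
       [ 0.        ,  0.        ,  0.        ,  1.        ]])}
side {'f
[... 174 characters left out ...]
  0.57834542, -0.25599286],
       [-0.70968153, -0.39789792,  0.58140293, -0.81326281],
       [-0.00906436, -0.82001868, -0.57226498,  0.92522238],
       [ 0.        ,  0.        ,  0.        ,  1.        ]])}
wrist {'fx': 349.93626849930695, 'fy': 349.93626849930695, 'cx': 275.0781560415536, 'cy': 211.70389571971378, 'k1': -0.0608274996114967, 'mount': array([[ 9.99999281e-01,  1.17802639e-03, -2.26223619e-04,
         6.01330829e-04],
       [ 5.52121760e-04, -2.84587973e-01,  9.58649770e-01,
        -1.36902417e-01],
       [ 1.06493421e-03, -9.58649205e-01, -2.84588419e-01,
         7.73324306e-02],
       [ 0.00000000e+00,  0.00000000e+00,  0.00000000e+00,
         1.00000000e+00]])}
```

View pics/scene0.png

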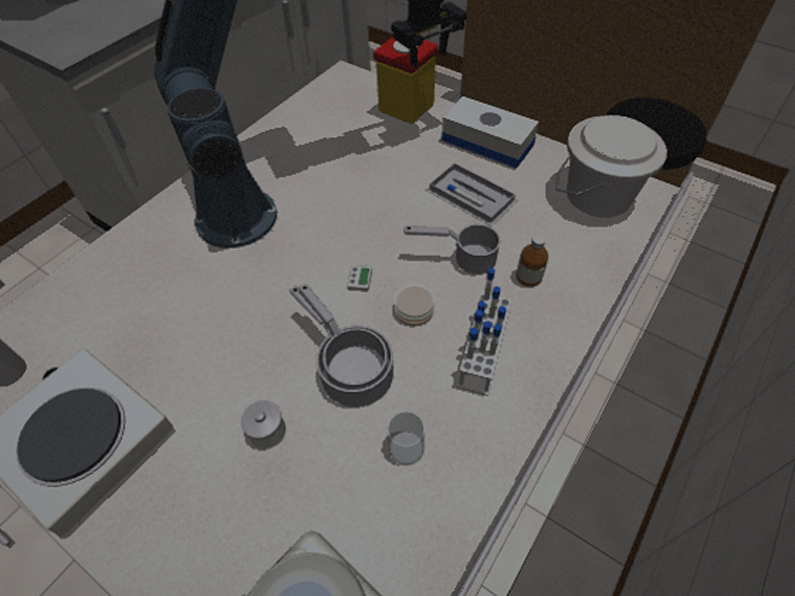

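View pics/side0.png

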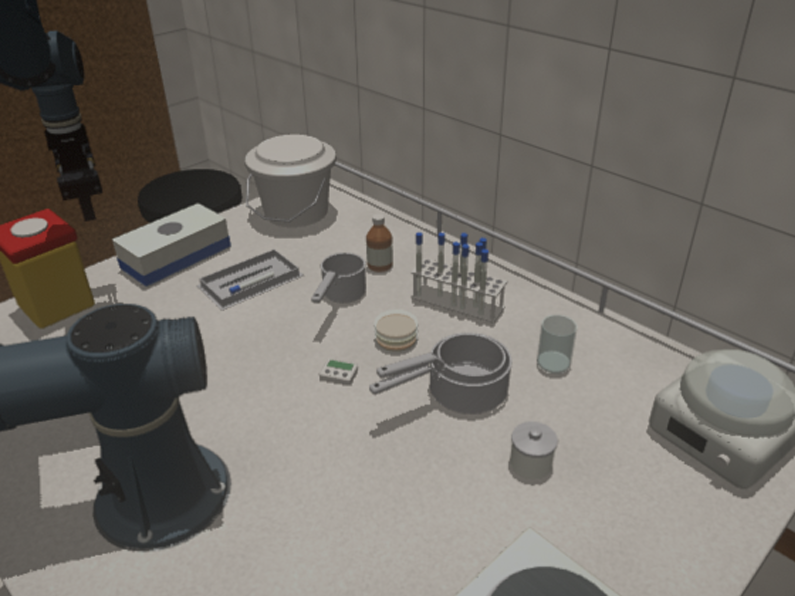

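View pics/wrist0.png

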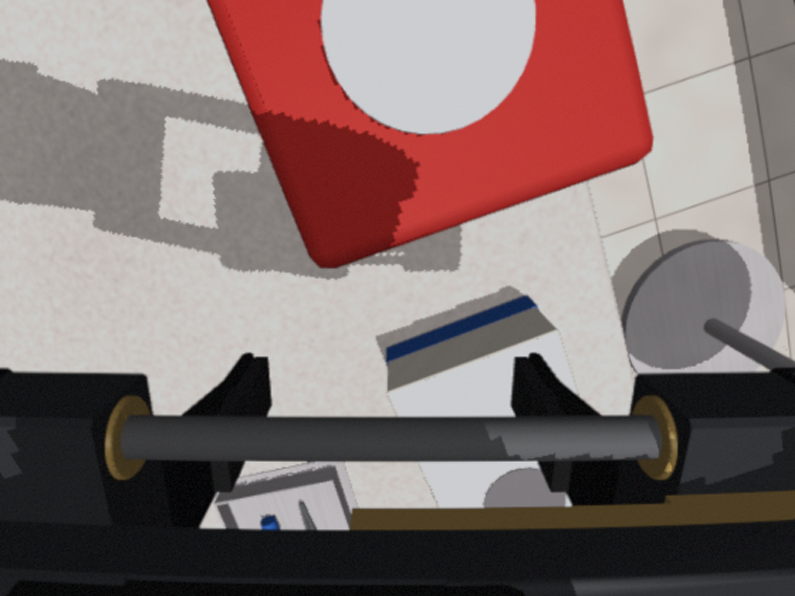

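```bash
cat > h.py <<'E'
import numpy as np, cv2
from rig import robot
def crop(n,tag,u0,v0,u1,v1,s=None):
    im=robot.camera(n)[:,:,::-1]; cv2.imwrite(f"pics/raw_{n}_{tag}.png",im)
    return ccrop(im,n,tag,u0,v0,u1,v1)
def ccrop(im,n,tag,u0,v0,u1,v1):
    s=min(790/(u1-u0),590/(v1-v0))
    c=cv2.resize(im[v0:v1,u0:u1],None,fx=s,fy=s,interpolation=cv2.INTER_CUBIC)
    for u in range(-(-u0//20)*20,u1,20):
        x=int((u-u0+.5)*s); cv2.line(c,(x,0),(x,8),(0,255,255),1); cv2.putText(c,str(u),(x-10,20),0,.4,(0,255,255),1)
    for v in range(-(-v0//20)*20,v1,20):
        y=int((v-v0+.5)*s); cv2.line(c,(0,y),(8,y),(0,255,255),1); cv2.putText(c,str(v),(10,y+4),0,.4,(0,255,255),1)
    cv2.imwrite(f"pics/{n}_{tag}.png",c)
def ray(n,u,v,p=None,T=None):
    p=p or robot.camera_params(n); T=p["extrinsics"] if T is None else T
    xd=(u-p["cx"])/p["fx"]; yd=(v-p["cy"])/p["fy"]; x,y=xd,yd
    for _ in range(10):
        k=1+p["k1"]*(x*x+y*y); x,y=xd/k,yd/k
    d=T[:3,:3]@np.array([x,y,1.]); return T[:3,3],d/np.linalg.norm(d)
def onz(n,u,v,z):
    o,d=ray(n,u,v); return o+d*(z-o[2])/d[2]
def tri(a,b):
    (o1,d1),(o2,d2)=ray("scene",*a),ray("side",*b)
    A=np.stack([d1,-d2],1); t=np.linalg.lstsq(A,o2-o1,rcond=None)[0]
    p,q=o1+d1*t[0],o2+d2*t[1]; return (p+q)/2,np.linalg.norm(p-q)
def proj(n,P):
    p=robot.camera_params(n); T=np.linalg.inv(p["extrinsics"]); P=np.atleast_2d(P)
    c=P@T[:3,:3].T+T[:3,3]; s=c[:,:2]/c[:,2:]; s=s*(1+p["k1"]*(s**2).sum(1,keepdims=True))
    return s*[p["fx"],p["fy"]]+[p["cx"],p["cy"]]
E
python3 - <<'E'
from h import *
crop("scene","p1",195,190,355,300); im=cv2.imread("pics/raw_scene_p1.png"); ccrop(im,"scene","s1",275,150,365,205)
crop("side","p1",240,220,380,300); im=cv2.imread("pics/raw_side_p1.png"); ccrop(im,"side","s1",205,165,275,225)
E
```

```text
(no output)
```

View pics/scene_p1.png

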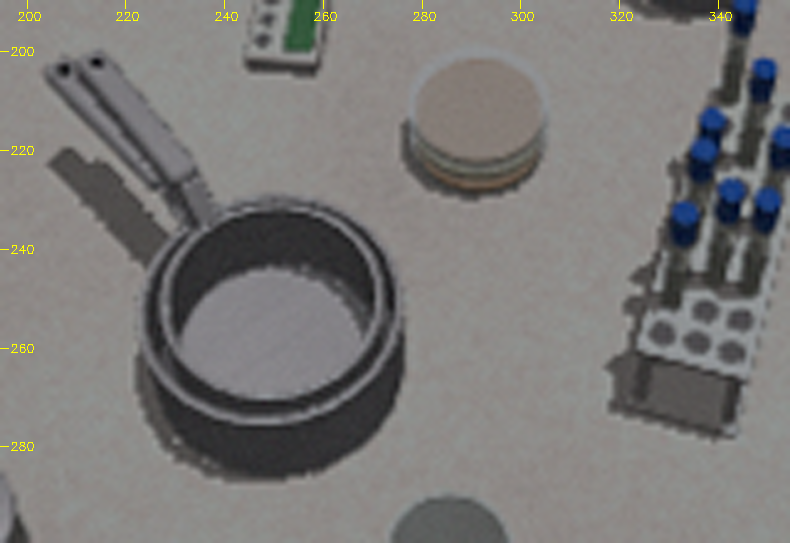

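View pics/side_p1.png

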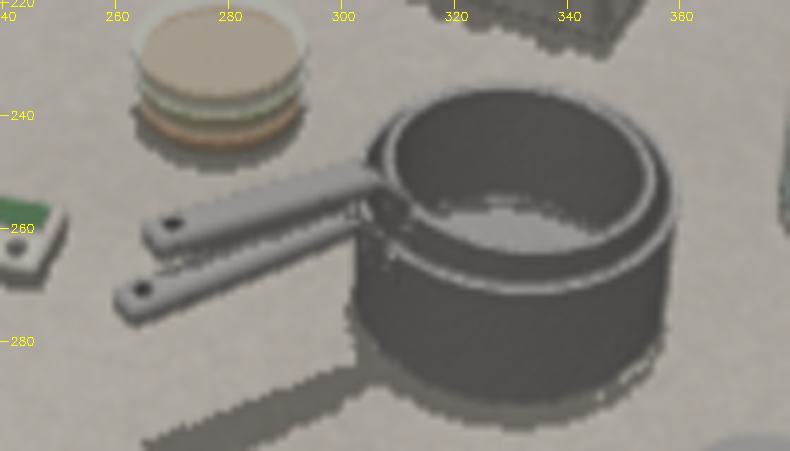

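View pics/scene_s1.png

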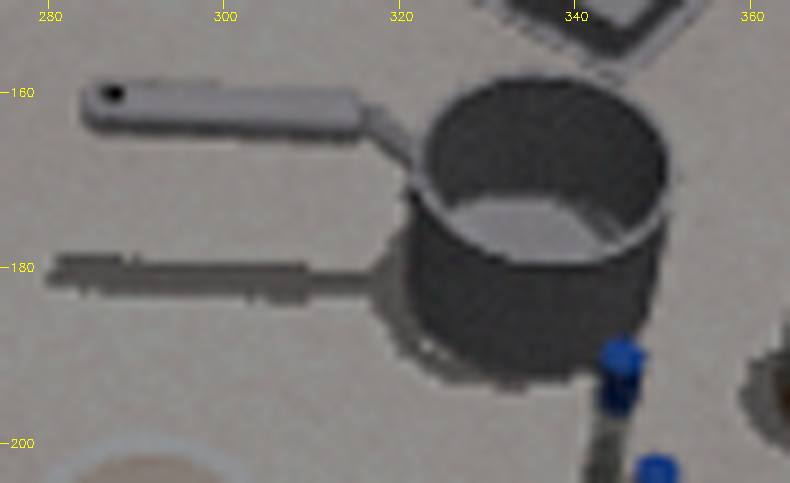

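View pics/side_s1.png

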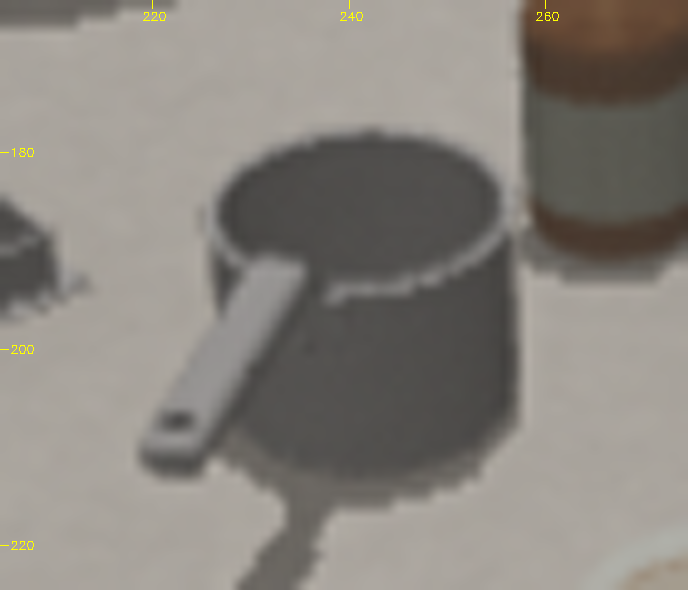

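```bash
cat >> h.py <<'E'
from scipy.optimize import least_squares
def fit(rims,holes,R,z0,x0,hr):
    # rims: [(cam,u,v)], holes same; z0 = underside height
    th=np.linspace(0,2*np.pi,721)
    def res(p):
        x,y,yaw,h=p; out=[]
        C=np.stack([x+R*np.cos(th),y+R*np.sin(th),0*th+z0+.075],1)
        pc={n:proj(n,C) for n in ("scene","side")}
        for n,u,v in rims:
            d=pc[n]-[u,v]; i=np.argmin((d**2).sum(1)); j=(i+5)%720; t=pc[n][j]-pc[n][(i-5)%720]; t/=np.linalg.norm(t)
            out.append(d[i][0]*t[1]-d[i][1]*t[0])
        for n,u,v in holes:
            q=proj(n,[x+h*np.cos(yaw),y+h*np.sin(yaw),z0+.101])[0]; out+=list(q-[u,v])
        return np.array(out)
    r=least_squares(res,[*x0,hr],x_scale=[.01,.01,.1,.01]); return r.x,r.fun
E
python3 - <<'E'
from h import *
for nm,a,b in [("big hole",(207.5,203.5),(264.7,270.7)),("mid hole",(214.1,202),(270,259)),("small hole",(287.3,160.1),(222.6,207.2))]: print(nm,tri(a,b))
c=onz("scene",249,252,.075); print(c)
x,f=fit([("scene",248,275.3),("scene",222.4,252.3),("scene",276.3,252.3),("scene",227,265.4),("scene",271.4,264.4),("side",333.4,270.9),("side",359.3,253.2)],[("scene",207.5,203.5),("side",264.7,270.7)],.075,0,[c[0],c[1],3.5],.2)
print("big",x,np.degrees(x[2]),f.round(2))
mh=tri((214.1,202),(270,259))[0]; print("mid yaw approx",np.degrees(np.arctan2(mh[1]-x[1],mh[0]-x[0])))
c=onz("scene",336,169,.075); print(c)
x,f=fit([("scene",336,158),("scene",350.8,168.3),("scene",337.7,179.7),("side",242.1,177.7),("side",256.4,185.4),("side",226.1,185.4),("side",242.1,194.3)],[("scene",287.3,160.1),("side",222.6,207.2)],.049,0,[c[0],c[1],3.5],.16)
print("small",x,np.degrees(x[2]),f.round(2))
for n,u,v,z in [("dishes",291,212,.045),("tray",332,135,.02),("bottle",375,178,.12),("beaker",286,310,.09),("jar",184,295,.08),("timer",253,195,.016)]: print(n,onz("scene",u,v,z).round(3))
for u,v in [(327,257),(345,262),(356,212)]: print("rack", onz("scene",u,v,.075).round(3))
print(robot.get_obs()["time"])
E
```

```text
big hole (array([ 0.34769101, -0.14137694,  0.10117936]), np.float64(0.0036344927585055926))
mid hole (array([ 0.37218321, -0.13520732,  0.11956094]), np.float64(0.0037390551584413393))
small hole (array([0.44690259, 0.13836193, 0.10187291]), np.float64(0.004888305861559016))
[ 0.54217797 -0.19594015  0.075     ]
big [ 0.54029739 -0.19064795  2.88888161  0.19896357] 165.52072351688133 [ 0.83  0.45  0.15  0.3   0.6  -0.29 -1.24  0.29 -0.65  0.4   0.48]
mid yaw approx 161.74849620039222
[0.58925871 0.21129713 0.075     ]
small [0.58597906 0.21768222 3.65503816 0.15959686] 209.41826071593 [-1.34 -0.29  1.05  0.54 -1.01  0.56 -0.73  0.35 -0.71  0.39  0.75]
dishes [0.551 0.003 0.045]
tray [0.471 0.399 0.02 ]
bottle [0.724 0.207 0.12 ]
beaker [ 0.727 -0.283  0.09 ]
jar [ 0.482 -0.394  0.08 ]
timer [0.396 0.009 0.016]
rack [ 0.732 -0.089  0.075]
rack [ 0.781 -0.075  0.075]
rack [0.726 0.093 0.075]
0.25
```

```bash
cat >> h.py <<'E'
from scipy.spatial.transform import Rotation as Ro
def cmd():
    o=robot.get_obs(); return np.array(o["position"]),Ro.from_quat(o["tool_rot"])
def Rdown(a):
    # tool z (camera side) horizontal at world yaw a; tool y down; x = y cross z
    z=np.array([np.cos(a),np.sin(a),0]); y=np.array([0,0,-1.]); return Ro.from_matrix(np.stack([np.cross(y,z),y,z],1))
def rel(p,a,p0=None,R0=None):
    if p0 is None: p0,R0=cmd()
    d=R0.inv().apply(np.array(p)-p0)*100; r=(R0.inv()*Rdown(a)).as_rotvec()
    return np.r_[d,r].round(3)
E
python3 - <<'E'
from h import *
p,R=cmd(); print(p,R.as_matrix().round(3))
a=np.arctan2(*R.as_matrix()[[1,0],2]); print("zyaw",np.degrees(a))
E
```

```text
[0.20928085 0.58859629 0.24708667] [[ 0.335 -0.    -0.942]
 [ 0.942 -0.001  0.335]
 [-0.001 -1.     0.   ]]
zyaw 160.4180220850525
```

```bash
python3 - <<'E'
from h import *
for q in [(.45,.25,.26),(.40,-.142,.24)]: print(rel(q,np.radians(162)))
E
```

```text
[-2.3835e+01 -1.2740e+00 -3.4028e+01 -0.0000e+00 -2.8000e-02 -1.0000e-03]
[-6.2441e+01  7.6200e-01 -4.2455e+01 -0.0000e+00 -2.8000e-02 -1.0000e-03]
```

Call:
carry_out(moves=[[0.5,-23.8,-1.3,-34,0,-0.03,0],[0.5,-23.8,-1.3,-34,0,-0.03,0],[0.5,-23.8,-1.3,-34,0,-0.03,0],[0.5,-23.8,-1.3,-34,0,-0.03,0],[0.5,-23.8,-1.3,-34,0,-0.03,0],[0.5,-23.8,-1.3,-34,0,-0.03,0],[0.5,-23.8,-1.3,-34,0,-0.03,0],[0.5,-23.8,-1.3,-34,0,-0.03,0],[0.5,-62.4,0.8,-42.5,0,-0.03,0],[0.5,-62.4,0.8,-42.5,0,-0.03,0],[0.5,-62.4,0.8,-42.5,0,-0.03,0],[0.5,-62.4,0.8,-42.5,0,-0.03,0],[0.5,-62.4,0.8,-42.5,0,-0.03,0],[0.5,-62.4,0.8,-42.5,0,-0.03,0],[0.5,-62.4,0.8,-42.5,0,-0.03,0],[0.5,-62.4,0.8,-42.5,0,-0.03,0],[0.5,-62.4,0.8,-42.5,0,-0.03,0],[0.5,-62.4,0.8,-42.5,0,-0.03,0]])

```text
time: 2.05
position: [0.4006, -0.1431, 0.2395]
tool_rot: [-0.572, -0.415, 0.415, 0.573]
ft_force: [-0.2, 1.1, 0.0]
grip_width: 0.0435
```

```bash
python3 - <<'E'
from h import *
crop("wrist","w1",0,0,560,420); print(cmd()[0],robot.get_obs()["q"].round(2),robot.get_obs()["grip_width"])
E
```

```text
[ 0.40035783 -0.14146413  0.23941809] [-0.6   0.27  1.92  0.    0.95 -1.86] 0.04390324771774781
```

View pics/wrist_w1.png

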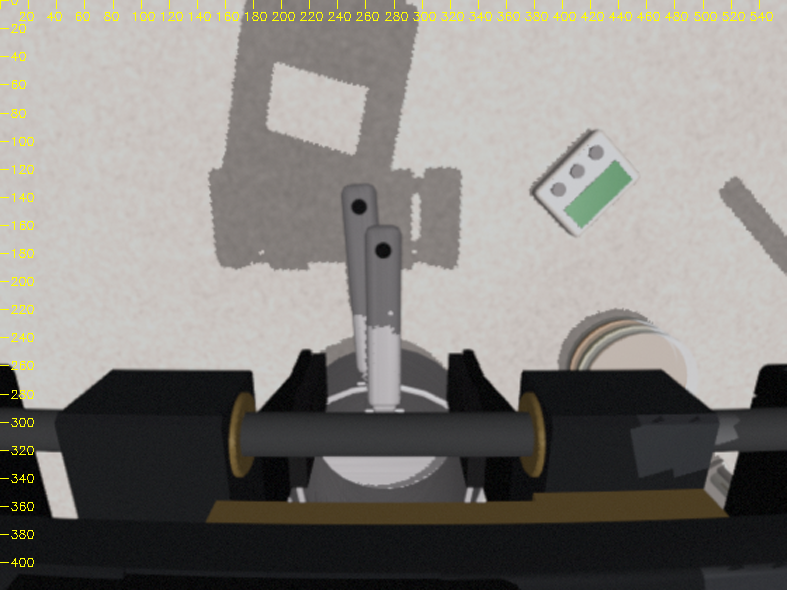

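Call:
carry_out(moves=[[0.5,-0.1,4,0,0,0,0],[0.5,-0.1,8,0,0,0,0],[0.5,-0.1,10,0,0,0,0],[0.5,-0.1,11,0,0,0,0],[0.5,-0.1,11,0,0,0,0],[0.5,-0.1,11,0,0,0,0]])

```text
time: 2.7
position: [0.401, -0.1419, 0.1302]
tool_rot: [0.572, 0.417, -0.417, -0.571]
ft_force: [-0.3, -0.2, 0.2]
grip_width: 0.0436
```

```bash
python3 - <<'E'
from h import *
crop("side","a",220,180,390,300);crop("wrist","w2",0,0,560,420); print(cmd()[0],robot.get_obs()["ft_force"])
E
```

```text
[ 0.40124224 -0.14249335  0.13062698] [ 0.10032307 -0.38995668 -0.24661067]
```

View pics/side_a.png

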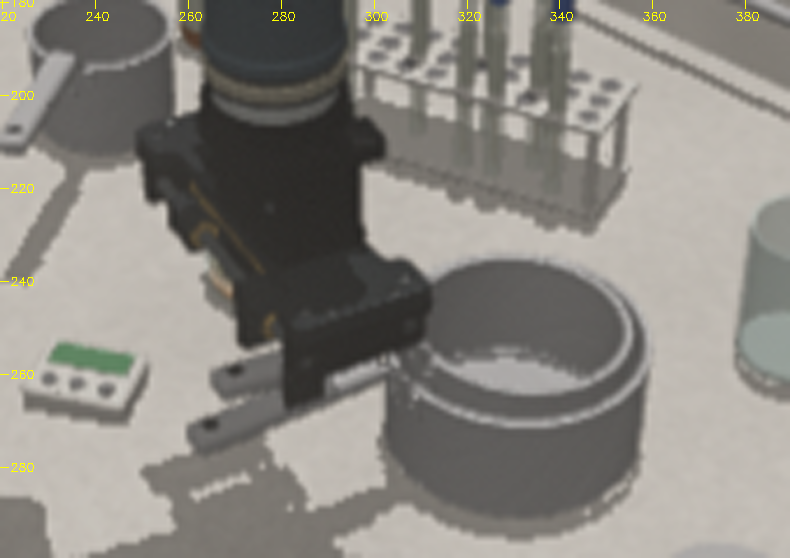

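View pics/wrist_w2.png

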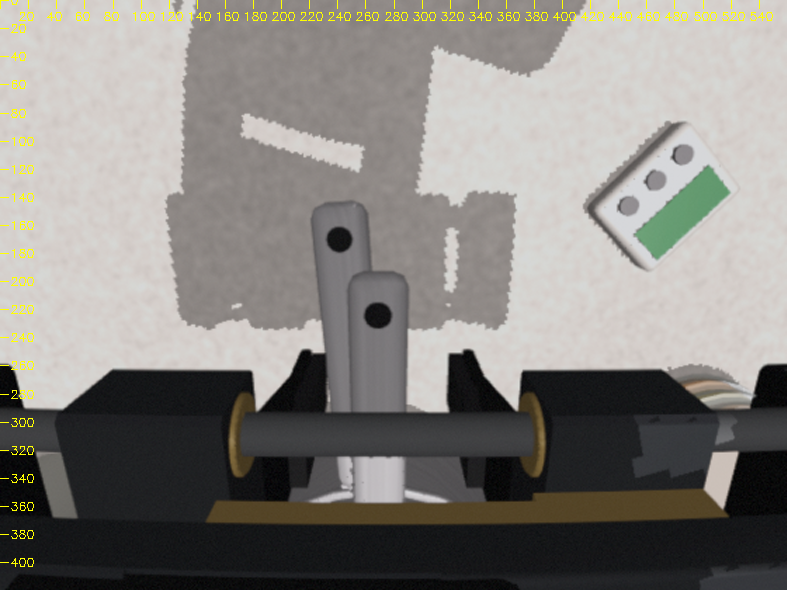

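```bash
cat >> h.py <<'E'
def arc(angs,c,r,z,p0=None,R0=None):
    for a in angs:
        t=np.radians(a); print(a,rel([c[0]+r*np.cos(t),c[1]+r*np.sin(t),z],t,p0,R0).round(2).tolist())
E
python3 - <<'E'
from h import *
arc(range(162,134,-3),(.540,-.191),.148,.129)
E
```

```text
162 [-0.32, 0.16, 0.11, 0.0, 0.0, -0.0]
159 [0.45, 0.16, 0.08, 0.0, 0.06, -0.0]
156 [1.22, 0.16, 0.02, 0.0, 0.11, -0.0]
153 [1.99, 0.16, -0.08, 0.0, 0.16, -0.0]
150 [2.75, 0.16, -0.23, 0.0, 0.21, -0.0]
147 [3.5, 0.16, -0.41, 0.0, 0.26, -0.0]
144 [4.25, 0.16, -0.63, 0.0, 0.32, -0.0]
141 [4.98, 0.16, -0.89, 0.0, 0.37, -0.0]
138 [5.69, 0.16, -1.19, 0.0, 0.42, -0.0]
135 [6.39, 0.16, -1.53, 0.0, 0.48, -0.0]
```

Call:
carry_out(moves=[[0.5,0.1,0.16,0.1,0,0.03,0],[0.5,0.45,0.16,0.08,0,0.06,0],[0.5,0.85,0.16,0.05,0,0.085,0],[0.5,1.22,0.16,0.02,0,0.11,0],[0.5,1.6,0.16,-0.03,0,0.135,0],[0.5,2.0,0.16,-0.08,0,0.16,0],[0.5,2.4,0.16,-0.15,0,0.185,0],[0.5,2.75,0.16,-0.23,0,0.21,0],[0.5,3.1,0.16,-0.32,0,0.235,0],[0.5,3.5,0.16,-0.41,0,0.26,0],[0.5,3.5,0.16,-0.41,0,0.26,0]])

```text
time: 3.9
position: [0.4157, -0.1105, 0.129]
tool_rot: [0.621, 0.339, -0.338, -0.62]
ft_force: [0.5, -0.2, 0.3]
grip_width: 0.0435
```

```bash
python3 - <<'E'
from h import *
crop("side","b",220,180,390,300);crop("wrist","w3",0,0,560,420); print(cmd()[0],robot.get_obs()["ft_force"])
E
```

```text
[ 0.4155131  -0.11064768  0.12870788] [0.0133735  0.58724157 0.37845642]
```

View pics/side_b.png

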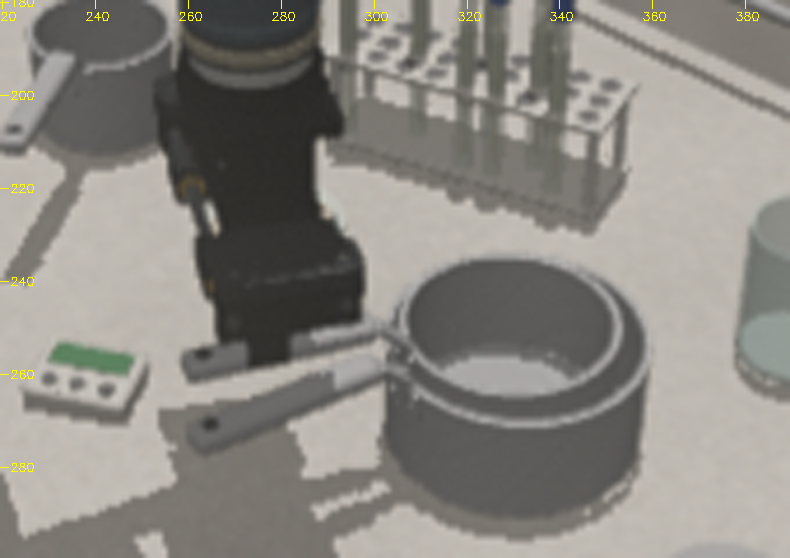

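View pics/wrist_w3.png

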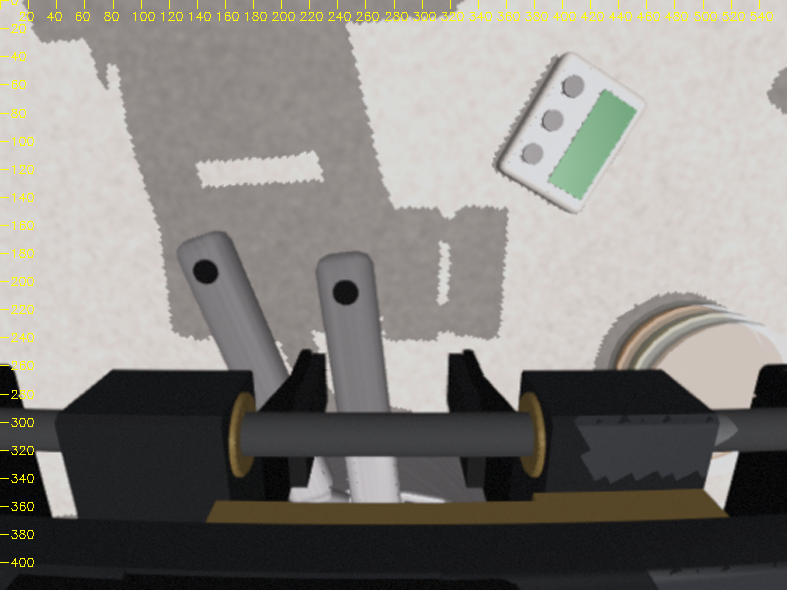

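```bash
python3 - <<'E'
from h import *
arc(range(147,104,-3),(.540,-.191),.148,.129)
E
```

```text
147 [0.04, -0.03, -0.02, 0.0, 0.0, 0.0]
144 [0.82, -0.03, -0.04, 0.0, 0.06, 0.0]
141 [1.59, -0.03, -0.11, 0.0, 0.11, 0.0]
138 [2.36, -0.03, -0.21, 0.0, 0.16, 0.0]
135 [3.12, -0.03, -0.36, 0.0, 0.21, 0.0]
132 [3.87, -0.03, -0.54, 0.0, 0.27, 0.0]
129 [4.61, -0.03, -0.76, 0.0, 0.32, 0.0]
126 [5.34, -0.03, -1.03, 0.0, 0.37, 0.0]
123 [6.05, -0.03, -1.33, 0.0, 0.42, 0.0]
120 [6.75, -0.02, -1.66, 0.0, 0.48, 0.0]
117 [7.43, -0.02, -2.04, 0.0, 0.53, 0.0]
114 [8.09, -0.02, -2.44, 0.0, 0.58, 0.0]
111 [8.73, -0.02, -2.89, 0.0, 0.63, 0.0]
108 [9.34, -0.02, -3.36, 0.0, 0.69, 0.0]
105 [9.93, -0.02, -3.87, 0.0, 0.74, 0.0]
```

Call:
carry_out(moves=[[0.5,0.82,0,-0.04,0,0.06,0],[0.5,1.59,0.1,-0.11,0,0.11,0],[0.5,2.36,0.3,-0.21,0,0.16,0],[0.5,3.12,0.6,-0.36,0,0.21,0],[0.5,3.87,0.8,-0.54,0,0.27,0],[0.5,4.61,0.8,-0.76,0,0.32,0],[0.5,5.34,0.8,-1.03,0,0.37,0],[0.5,6.05,0.8,-1.33,0,0.42,0],[0.5,6.75,0.8,-1.66,0,0.48,0],[0.5,7.43,0.8,-2.04,0,0.53,0],[0.5,8.1,0.8,-2.44,0,0.58,0],[0.5,8.7,0.8,-2.9,0,0.63,0],[0.5,9.3,0.8,-3.35,0,0.69,0],[0.5,9.3,0.8,-3.35,0,0.69,0],[0.5,8.9,0.8,-3.1,0,0.69,0],[0.5,8.9,-4,-3.1,0,0.69,0],[0.5,8.9,-9,-3.1,0,0.69,0],[0.5,8.9,-14,-3.1,0,0.69,0],[0.5,8.9,-14,-3.1,0,0.69,0]])

```text
time: 5.9
position: [0.4926, -0.0539, 0.2744]
tool_rot: [0.701, 0.114, -0.105, -0.696]
ft_force: [0.4, 0.4, -1.4]
grip_width: 0.0435
```

```bash
python3 - <<'E'
from h import *
crop("side","c",220,180,390,300);crop("scene","c",195,180,355,300);crop("wrist","w4",0,0,560,420); print(cmd()[0],robot.get_obs()["ft_force"])
E
```

```text
[ 0.48812073 -0.05236127  0.26769834] [ 0.15307235  0.78806753 -0.82995262]
```

View pics/side_c.png

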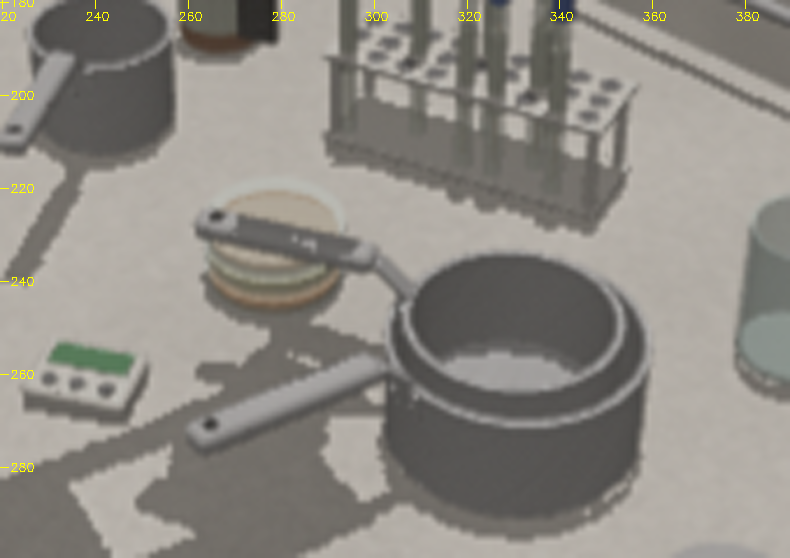

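View pics/wrist_w4.png

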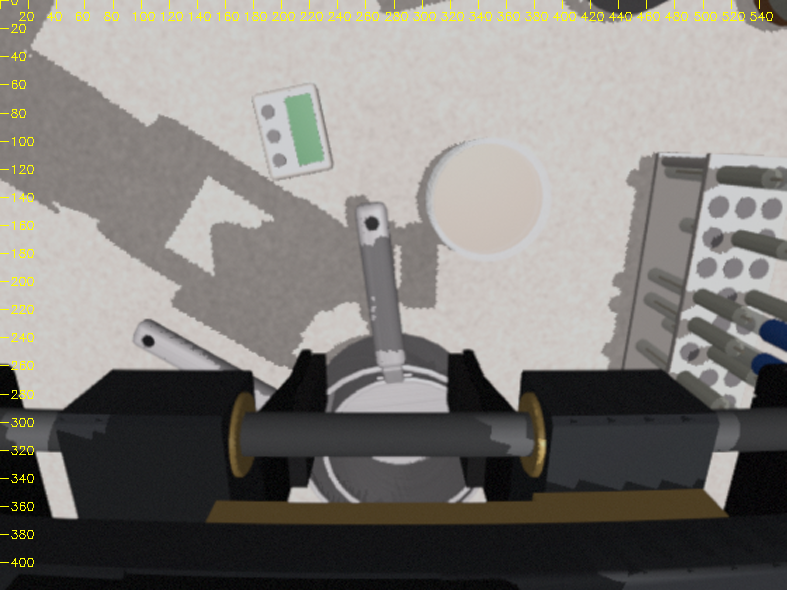

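View pics/scene_c.png

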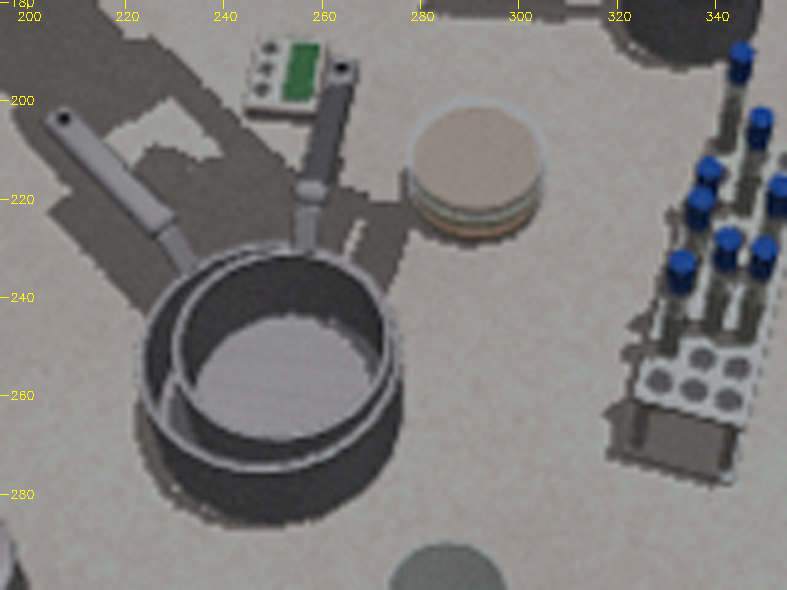

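```bash
python3 - <<'E'
from h import *
print(tri((263.7,193.3),(266,226)))
x,f=fit([("scene",229.9,248.3),("scene",251.2,268.6),("scene",273.4,248.3),("side",330.3,233.9),("side",354.2,249.4),("side",306.2,249.4),("side",330.3,264.1)],[("scene",263.7,193.3),("side",266,226)],.062,.006,[.55,-.18,2],.18)
print("mid",x,np.degrees(x[2]),f.round(2))
# small grip
s=(.586,.2177); a=np.radians(209.4)
r=.085
print([rel([s[0]+r*np.cos(a),s[1]+r*np.sin(a),z],a) for z in (.27,.2)])
print(rel([.49,-.05,.27],a))
E
```

```text
(array([ 0.46782878, -0.0201352 ,  0.10724143]), np.float64(0.004120800793153048))
mid [ 0.54271691 -0.1839479   1.99869958  0.18047115] 114.51705038262328 [-0.43  0.92 -0.25 -0.08 -0.04  0.77 -0.05  0.26 -0.69  0.44  0.56]
[array([ 9.2180e+00, -2.2800e-01,  2.1025e+01, -1.0000e-03, -1.7750e+00,
       -0.0000e+00]), array([ 9.2230e+00,  6.7720e+00,  2.1022e+01, -1.0000e-03, -1.7750e+00,
       -0.0000e+00])]
[ 2.510e-01 -2.300e-01  1.680e-01 -1.000e-03 -1.775e+00 -0.000e+00]
```

Call:
carry_out(moves=[[0.5,9.2,-0.2,21,0,-1.775,0],[0.5,9.2,-0.2,21,0,-1.775,0],[0.5,9.2,-0.2,21,0,-1.775,0],[0.5,9.2,-0.2,21,0,-1.775,0],[0.5,9.2,-0.2,21,0,-1.775,0],[0.5,9.2,-0.2,21,0,-1.775,0],[0.5,9.2,-0.2,21,0,-1.775,0],[0.5,9.2,-0.2,21,0,-1.775,0],[0.5,9.2,-0.2,21,0,-1.775,0],[0.5,9.2,-0.2,21,0,-1.775,0],[0.5,9.2,-0.2,21,0,-1.775,0],[0.5,9.2,2,21,0,-1.775,0],[0.5,9.2,5,21,0,-1.775,0],[0.5,9.2,5,21,0,-1.775,0],[0.5,9.2,5,21,0,-1.775,0],[0.5,9.2,5,21,0,-1.775,0]])

```text
time: 7.65
position: [0.5134, 0.1756, 0.2183]
tool_rot: [0.357, 0.611, -0.61, -0.357]
ft_force: [-0.5, 1.1, 0.6]
grip_width: 0.0434
```

```bash
python3 - <<'E'
from h import *
p,R=cmd(); crop("wrist","w5",0,0,560,420); m=R.as_matrix(); print(p,np.degrees(np.arctan2(m[1,2],m[0,2])),robot.get_obs()["q"].round(2))
E
```

```text
[0.51342922 0.17562891 0.21825734] -150.59804937261504 [ 0.12  0.45  1.67  0.    1.01 -1.96]
```

View pics/wrist_w5.png

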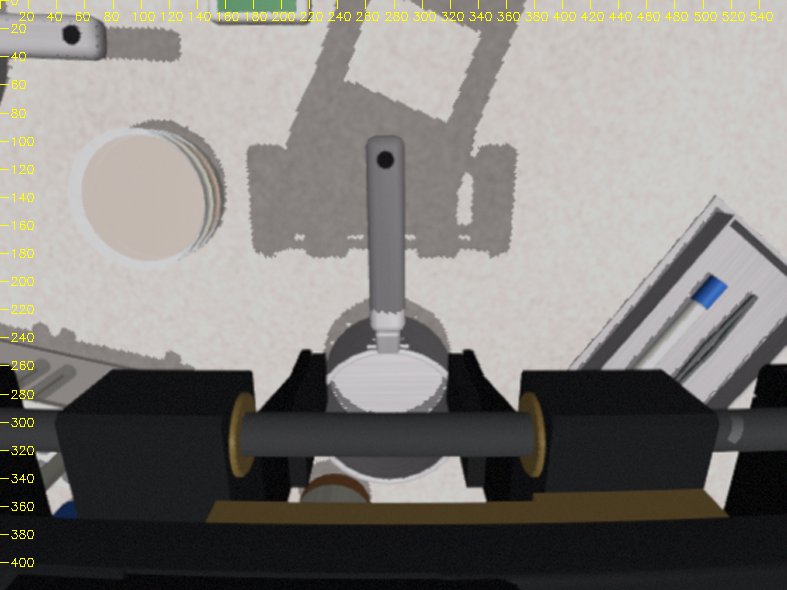

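```bash
python3 - <<'E'
from h import *
p,R=cmd(); q=robot.camera_params("wrist"); M=np.eye(4); M[:3,:3]=R.as_matrix(); M[:3,3]=p
for u,v in [(273.5,113),(273.5,97),(275,228)]:
    o,d=ray("wrist",u,v,q,M@q["mount"]); P=o+d*(.101-o[2])/d[2]; print(P, R.inv().apply(P-p)*100)
a=np.radians(209.4);print(rel([.586+.085*np.cos(a),.2177+.085*np.sin(a),.098],a))
E
```

```text
[0.44997523 0.13803742 0.101     ] [-0.1476657  11.76144956  7.41416757]
[0.44054576 0.1327238  0.101     ] [-0.14760868 11.75998957  8.49652271]
[0.52391439 0.18101755 0.101     ] [-0.03359396 11.77292156 -1.1374265 ]
[ 1.1500e-01  1.2071e+01  1.5300e-01  1.0000e-03  0.0000e+00 -1.0000e-03]
```

Call:
carry_out(force=55, moves=[[0.5,0,4,-0.5,0,0,0],[0.5,0,8,-0.5,0,0,0],[0.5,0,11,-0.5,0,0,0],[0.5,0,11.9,-0.5,0,0,0],[0.5,0,11.9,-0.5,0,0,0],[0.4,0,11.9,-0.5,0,0,0],[0.3,0,11.9,-0.5,0,0,0],[0,0,11.9,-0.5,0,0,0],[0,0,11.9,-0.5,0,0,0],[0,0,11.9,-0.5,0,0,0],[0,0,11.9,-0.5,0,0,0],[0,0,11.9,-0.5,0,0,0]])

```text
time: 8.9
position: [0.5177, 0.1783, 0.0999]
tool_rot: [0.357, 0.611, -0.61, -0.356]
ft_force: [-1.3, 0.4, 7.0]
grip_width: 0.0193
```

Call:
carry_out(moves=[[0,0,-1,0,0,0,0],[0,0,-2,0,0,0,0],[0,0,-3,0,0,0,0],[0,0,-4,0,0,0,0],[0,0,-4,0,0,0,0]])

```text
time: 9.4
position: [0.5185, 0.1783, 0.1407]
tool_rot: [0.358, 0.611, -0.61, -0.356]
ft_force: [0.4, -0.2, -3.5]
grip_width: 0.0193
```

```bash
python3 - <<'E'
from h import *
print(cmd()[0]); crop("wrist","w6",0,0,560,420); crop("side","d",190,130,300,230);crop("scene","d",260,110,380,210); print(robot.get_obs()["ft_force"],robot.get_obs()["moment"])
E
```

```text
[0.51854593 0.17827583 0.14068398]
[ 0.38854111 -0.02614897 -3.58227948] [ 0.00239404  0.19352523 -0.01197012]
```

View pics/side_d.png

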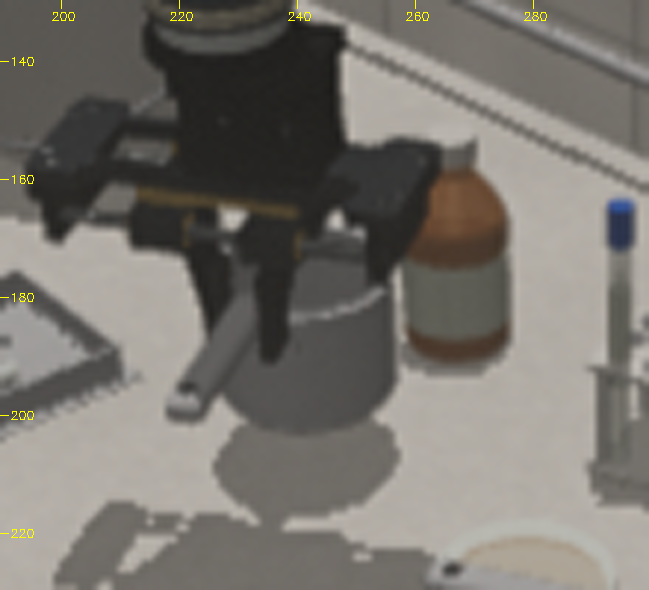

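View pics/wrist_w6.png

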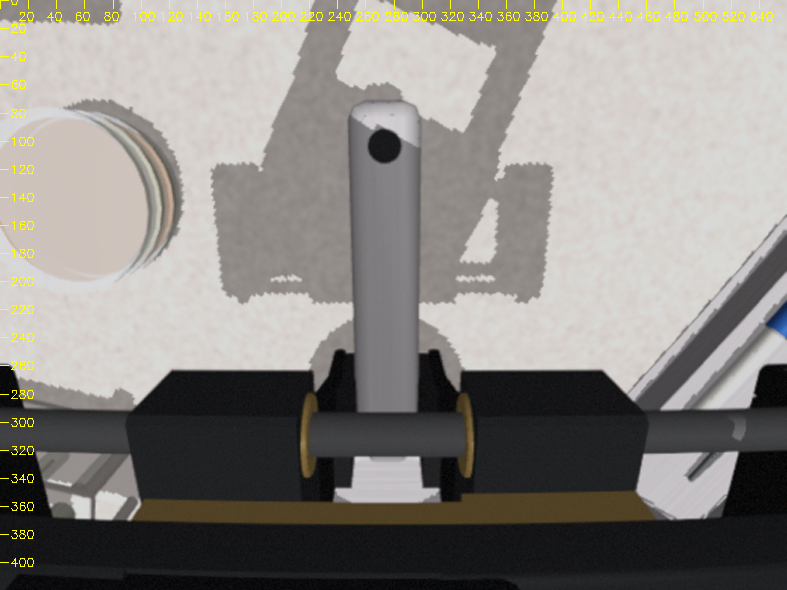

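View pics/scene_d.png

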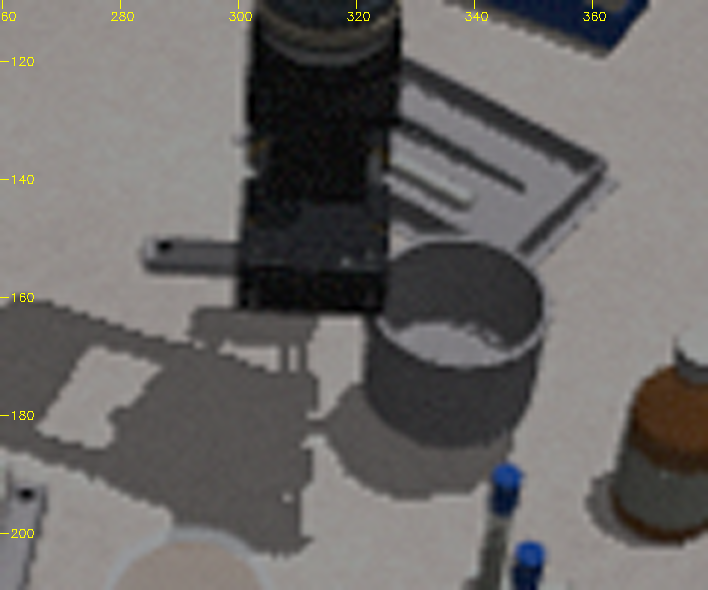

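```bash
python3 - <<'E'
from h import *
print(tri((287.5,151.2),(221.2,196.1)))
# rim pts: scene top(460,238) right(546,310) bottom(455,352) ; side right (397,?)..
pt=lambda u0,v0,x,y,s:(u0+x/s-.5,v0+y/s-.5)
S=[("scene",*pt(260,110,x,y,5.9)) for x,y in [(460,238),(546,305),(455,352)]]+[("side",*pt(190,130,x,y,5.9)) for x,y in [(330,320),(375,300)]]
for z0 in (.031,.036,.041,.046): 
    x,f=fit(S,[("scene",287.5,151.2),("side",221.2,196.1)],.049,z0,[.586,.218,3.65],.16); print(z0,x,np.degrees(x[2]),f.round(2))
E
```

```text
(array([0.44666662, 0.14023086, 0.1399579 ]), np.float64(0.0036824604580168526))
0.031 [0.58272343 0.22622975 3.67811163 0.15735243] 210.74027323432398 [-1.68 -0.46 -0.83 -1.02 -0.02  1.34  0.27 -0.38  1.95]
0.036 [0.58401543 0.22118979 3.66301234 0.15807125] 209.87514741831887 [-1.7  -0.27 -0.94 -0.47 -0.32  0.6  -0.28  0.08  1.02]
0.041 [0.5852867  0.21574919 3.64585815 0.15859988] 208.89228453414498 [-1.64 -0.03 -1.13  0.1  -0.46 -0.13 -0.85  0.55  0.09]
0.046 [0.58637036 0.21003921 3.6278261  0.15886913] 207.85912443683983 [-1.54  0.31 -1.35  0.71 -0.45 -0.87 -1.42  1.02 -0.86]
```

```bash
python3 - <<'E'
from h import *
p,R=cmd(); print((R.inv().apply(np.array([.4752,-.2233,.26])-p)*100).round(2))
E
```

```text
[-32.91 -12.1   23.37]
```

Call:
carry_out(moves=[[0,0,-2,0,0,0,0],[0,0,-5,0,0,0,0],[0,0,-8,0,0,0,0],[0,-0.8,-11,0.6,0,0,0],[0,-2.5,-12.1,1.8,0,0,0],[0,-5,-12.1,3.5,0,0,0],[0,-8,-12.1,5.7,0,0,0],[0,-11,-12.1,7.8,0,0,0],[0,-14,-12.1,9.9,0,0,0],[0,-17,-12.1,12.1,0,0,0],[0,-20,-12.1,14.2,0,0,0],[0,-23,-12.1,16.3,0,0,0],[0,-26,-12.1,18.5,0,0,0],[0,-28.5,-12.1,20.2,0,0,0],[0,-30.5,-12.1,21.7,0,0,0],[0,-32,-12.1,22.7,0,0,0],[0,-32.9,-12.1,23.4,0,0,0],[0,-32.9,-12.1,23.4,0,0,0],[0,-32.9,-12.1,23.4,0,0,0]])

```text
time: 11.45
position: [0.4747, -0.2226, 0.2595]
tool_rot: [0.356, 0.611, -0.61, -0.357]
ft_force: [0.0, 0.5, -2.8]
grip_width: 0.0192
```

```bash
python3 - <<'E'
from h import *
print(cmd()[0]); crop("side","e",230,130,400,300);crop("scene","e",195,140,355,300); print(robot.get_obs()["ft_force"],robot.get_obs()["moment"],robot.get_obs()["q"].round(2))
E
```

```text
[ 0.47470329 -0.22257405  0.25951811]
[ 0.04597983  0.64246859 -2.38063653] [-0.02218836  0.23339468 -0.03041507] [-0.65  0.38  1.67  0.    1.1  -2.74]
```

View pics/side_e.png

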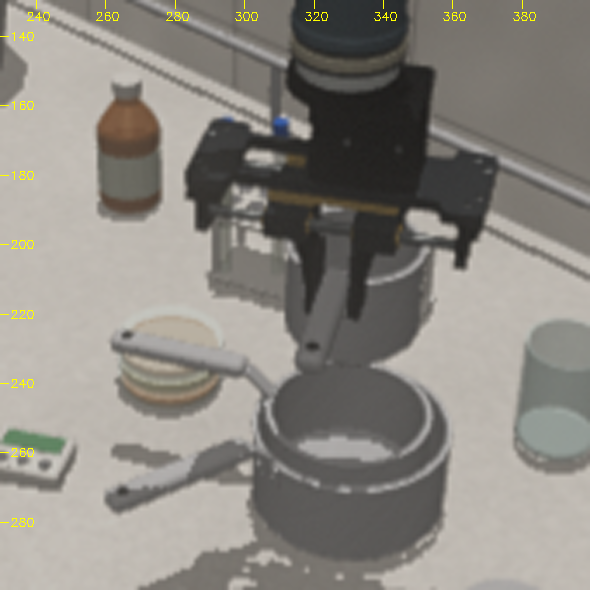

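View pics/scene_e.png

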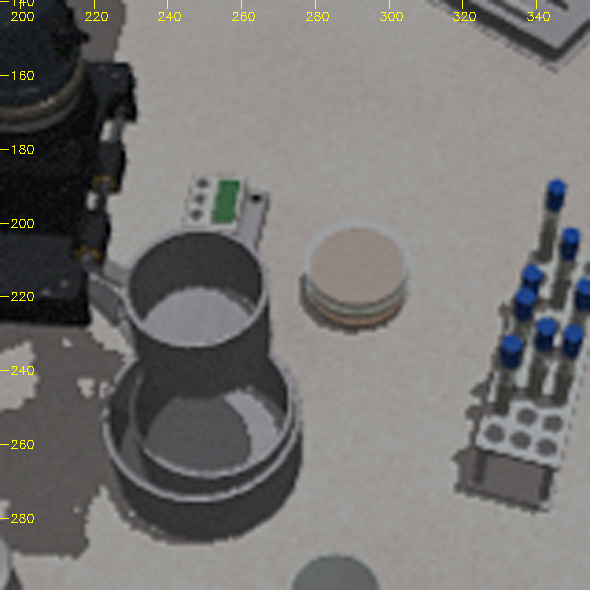

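```bash
python3 - <<'E'
from h import *
ccrop(cv2.imread("pics/raw_scene_e.png"),"scene","e2",210,190,290,250)
ccrop(cv2.imread("pics/raw_side_e.png"),"side","e2",300,180,370,240)
E
```

```text
(no output)
```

View pics/scene_e2.png

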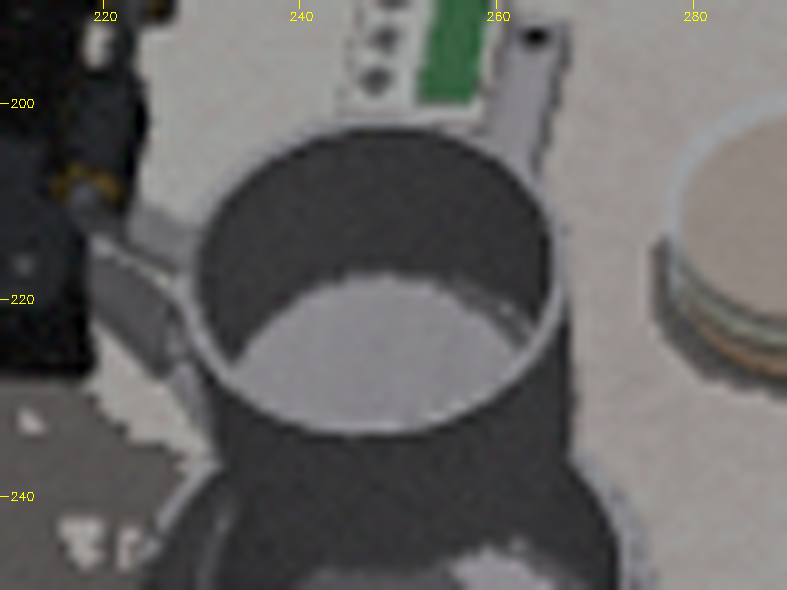

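View pics/side_e2.png

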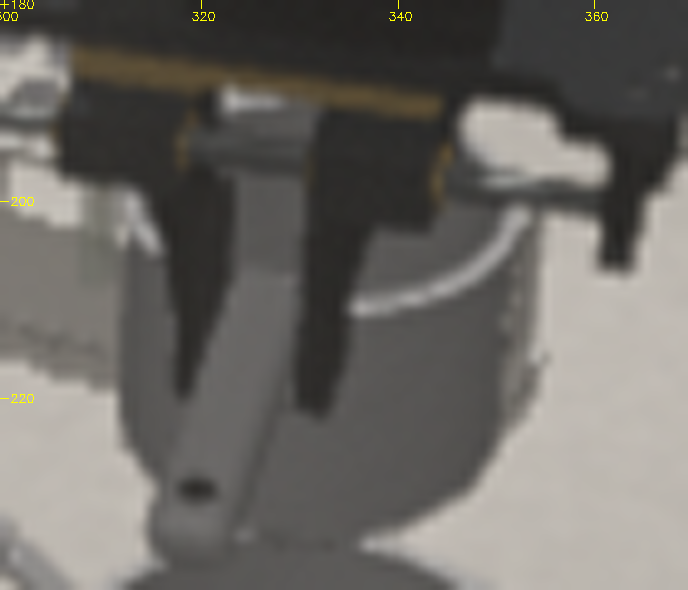

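```bash
python3 - <<'E'
from h import *
s=9.83
pt=lambda u0,v0,x,y:(u0+x/s-.5,v0+y/s-.5)
S=[("scene",*pt(210,190,x,y)) for x,y in [(385,124),(566,265),(375,436),(185,290),(220,383),(530,370)]]+[("side",*pt(300,180,x,y)) for x,y in [(375,312),(450,290),(500,255)]]
for z0 in (.155,.16,.165):
    x,f=fit(S,[("side",*pt(300,180,197,488))],.049,z0,[.543,-.184,3.65],.16); print(z0,x,np.degrees(x[2]),f.round(2))
E
```

```text
0.155 [ 0.54563413 -0.180777    3.64160345  0.15391976] 208.64850855868323 [-0.8  -0.82  0.53  0.32  0.97  0.34 -0.9  -1.28 -1.28 -0.   -0.  ]
0.16 [ 0.54791241 -0.18428749  3.62356485  0.16063382] 207.61497293279078 [-0.71 -0.64  0.21 -0.13  0.46  0.3   0.49 -0.51 -1.49  0.   -0.  ]
0.165 [ 0.54993277 -0.18797566  3.60672102  0.16708573] 206.6498921961257 [-0.61 -0.33 -0.11 -0.72 -0.15  0.36  1.91  0.42 -1.27  0.    0.  ]
```

Call:
carry_out(moves=[[0,0,1.5,0.2,0,0,0],[0,0,3,0.2,0,0,0],[0,0,4.5,0.2,0,0,0],[0,0,5.7,0.2,0,0,0],[0,0,6.3,0.2,0,0,0],[0,0,6.3,0.2,0,0,0]])

```text
time: 12.15
position: [0.473, -0.2236, 0.1962]
tool_rot: [0.356, 0.611, -0.611, -0.357]
ft_force: [-0.6, 0.3, -3.1]
grip_width: 0.0196
```

```bash
python3 - <<'E'
from h import *
print(cmd()[0]); crop("side","f",290,195,380,270);crop("scene","f",205,195,295,275); print(robot.get_obs()["ft_force"],robot.get_obs()["moment"],robot.get_obs()["q"].round(2))
E
```

```text
[ 0.47302751 -0.2236047   0.19618893]
[ 0.06590489  0.08242635 -2.9737694 ] [-0.04235191  0.22792454 -0.03669741] [-0.66  0.46  1.74  0.    0.94 -2.74]
```

View pics/side_f.png

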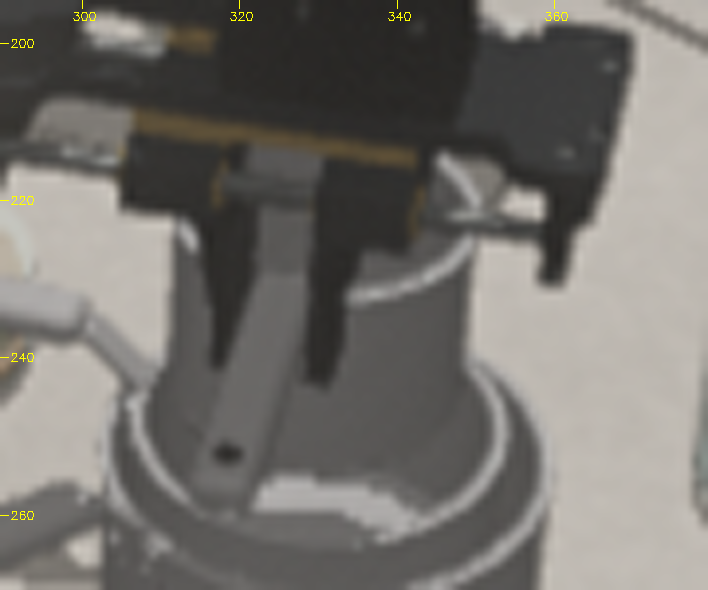

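View pics/scene_f.png

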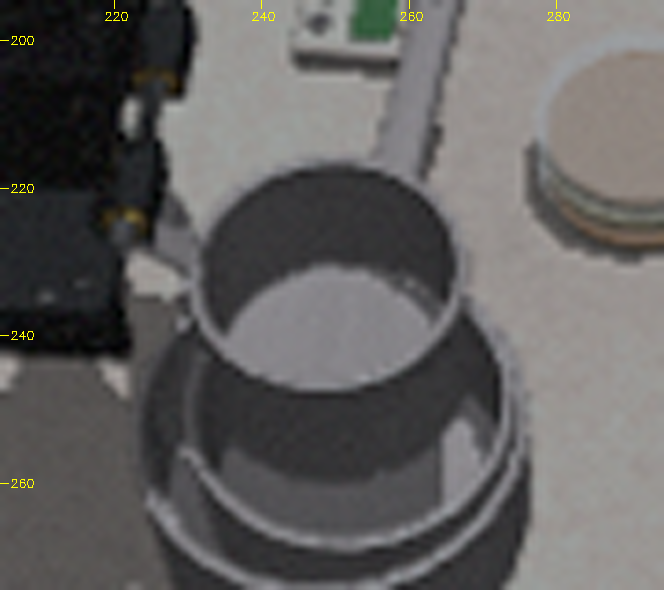

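```bash
python3 - <<'E'
from h import *
def pt(n,x,y):
    return (n,205+x/7.375-.5,195+y/7.375-.5) if n=="scene" else (n,290+x/7.87-.5,195+y/7.87-.5)
S=[pt("scene",*q) for q in [(330,162),(463,255),(325,390),(193,270),(225,340),(435,340)]]+[pt("side",*q) for q in [(355,300),(430,280),(470,240)]]
for z0 in (.091,.0963):
  x,f=fit(S,[pt("side",228,453)],.049,z0,[.543,-.184,3.65],.16); print("small",x,np.degrees(x[2]),f.round(2))
M=[pt("scene",*q) for q in [(187,420),(335,550),(510,400),(475,500),(230,505)]]+[pt("side",*q) for q in [(130,405),(507,430),(470,500),(165,480)]]
x,f=fit(M,[("scene",263.7,193.3),("side",266,226)],.062,.006,[.543,-.184,2],.18); print("mid",x,f.round(2))
E
```

```text
small [ 0.54306538 -0.18023145  3.65320021  0.15376701] 209.31295389227873 [-1.2  -1.14  1.01  0.53 -0.28 -0.01 -1.12 -1.05 -0.87 -0.   -0.  ]
small [ 0.54492132 -0.18321061  3.63855843  0.16010899] 208.4740413591182 [-1.31 -0.95  0.91  0.11 -0.63  0.09  0.33 -0.35 -1.54 -0.   -0.  ]
mid [ 0.54438081 -0.18335775  2.00843647  0.18063323] [ 0.22  1.25 -0.59  1.41  0.48  1.25 -0.54 -0.68  0.01  0.26 -0.69  0.44
  0.56]
```

Call:
carry_out(moves=[[0,0,1,0,0,0,0],[0,0,2,0,0,0,0],[0,0,3,0,0,0,0],[0,0,4,0,0,0,0],[0,0,5,0,0,0,0],[0,0,6,0,0,0,0],[0,0,7,0,0,0,0],[0,0,7.6,0,0,0,0],[0,0,7.6,0,0,0,0]])

```text
time: 13.15
position: [0.4728, -0.224, 0.1199]
tool_rot: [0.356, 0.611, -0.61, -0.357]
ft_force: [1.1, -0.4, -2.5]
grip_width: 0.0196
```

```bash
python3 - <<'E'
from h import *
print(cmd()[0]); crop("side","g",290,195,380,270);crop("scene","g",205,195,295,275); print(robot.get_obs()["ft_force"],robot.get_obs()["moment"])
E
```

```text
[ 0.47284452 -0.2239842   0.11988661]
[-0.49452061 -0.36253609 -2.73606712] [-0.06096779  0.20280985 -0.03714471]
```

View pics/scene_g.png

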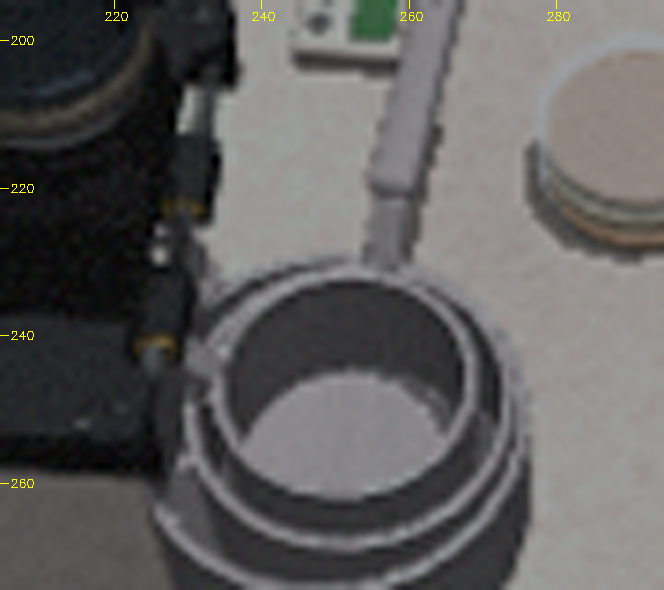

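Call:
carry_out(moves=[[0,0,0.2,0,0,0,0],[0,0,0.4,0,0,0,0],[0,0,0.5,0,0,0,0],[0,0,0.6,0,0,0,0],[0,0,0.7,0,0,0,0],[0,0,0.7,0,0,0,0]])

```text
time: 13.85
position: [0.4733, -0.2243, 0.1139]
tool_rot: [0.357, 0.611, -0.611, -0.357]
ft_force: [-0.7, -0.7, -2.5]
grip_width: 0.0194
```

```bash
python3 - <<'E'
from h import *
print(cmd()[0], robot.get_obs()["ft_force"],robot.get_obs()["moment"])
E
```

```text
[ 0.47329803 -0.22432416  0.11387046] [-0.73077374 -0.70997827 -2.47687089] [-0.04078354  0.18217261 -0.02177965]
```

Call:
carry_out(moves=[[0,0,0.1,0,0,0,0],[0,0,0.2,0,0,0,0],[0,0,0.2,0,0,0,0]])

```text
time: 14.15
position: [0.4733, -0.2245, 0.1122]
tool_rot: [-0.357, -0.61, 0.611, 0.357]
ft_force: [-1.8, -0.4, 0.7]
grip_width: 0.0196
```

Call:
carry_out(moves=[[0,0,0.1,0,0,0,0],[0,0,0.1,0,0,0,0]])

```text
time: 14.35
position: [0.4733, -0.2246, 0.112]
tool_rot: [-0.357, -0.61, 0.611, 0.357]
ft_force: [-3.1, -0.1, 7.1]
grip_width: 0.0196
```

Call:
carry_out(force=20, moves=[[0.25,0,0,0,0,0,0],[0.3,0,0,0,0,0,0],[0.4,0,0,0,0,0,0],[0.4,0,0,0,0,0,0],[0.4,0,0,0,0,0,0],[0.4,0,-2,0,0,0,0],[0.4,0,-5,0,0,0,0],[0.4,0,-9,0,0,0,0],[0.4,0,-14,0,0,0,0],[0.4,0,-14,8,0,0,0],[0.4,0,-14,8,0,0,0],[0.4,0,-14,8,0,0,0]])

```text
time: 15.55
position: [0.407, -0.2584, 0.2511]
tool_rot: [-0.359, -0.604, 0.612, 0.362]
ft_force: [-0.3, 1.1, 0.0]
grip_width: 0.035
```

```bash
python3 - <<'E'
from h import *
print(cmd()[0]); crop("side","i",240,195,380,300);crop("scene","i",195,180,355,300);crop("wrist","i",0,0,560,420); print(robot.get_obs()["ft_force"],robot.get_obs()["grip_width"])
E
```

```text
[ 0.407039   -0.25838974  0.25112467]
[-0.55251419  0.87088951  0.92131855] 0.034955121445299865
```

View pics/scene_i.png

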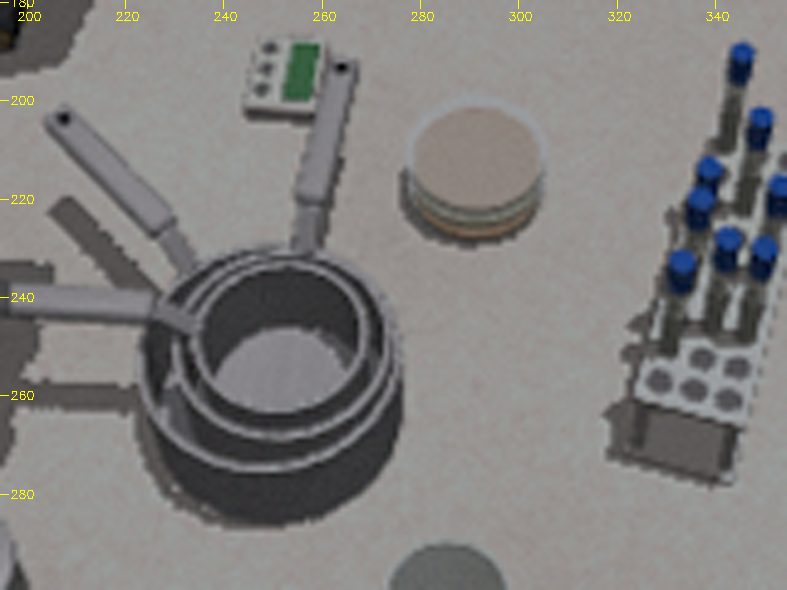

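View pics/side_i.png

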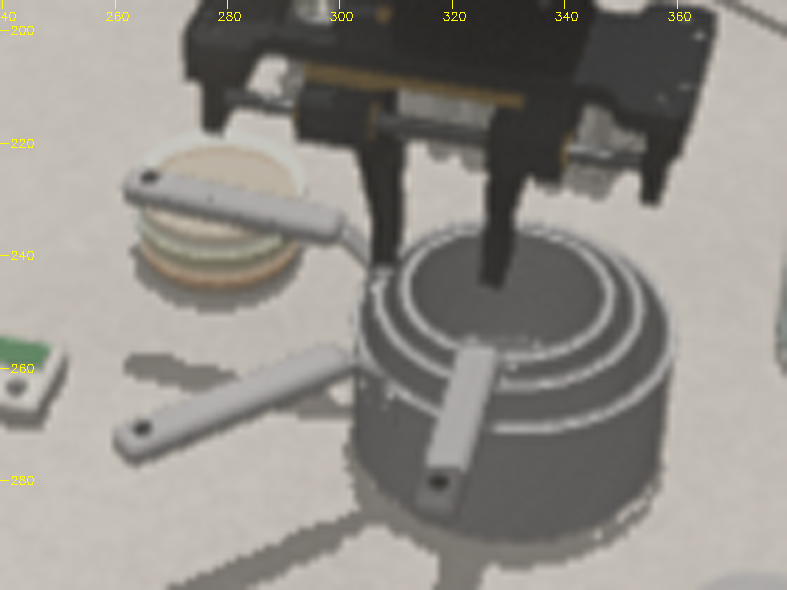

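View pics/wrist_i.png

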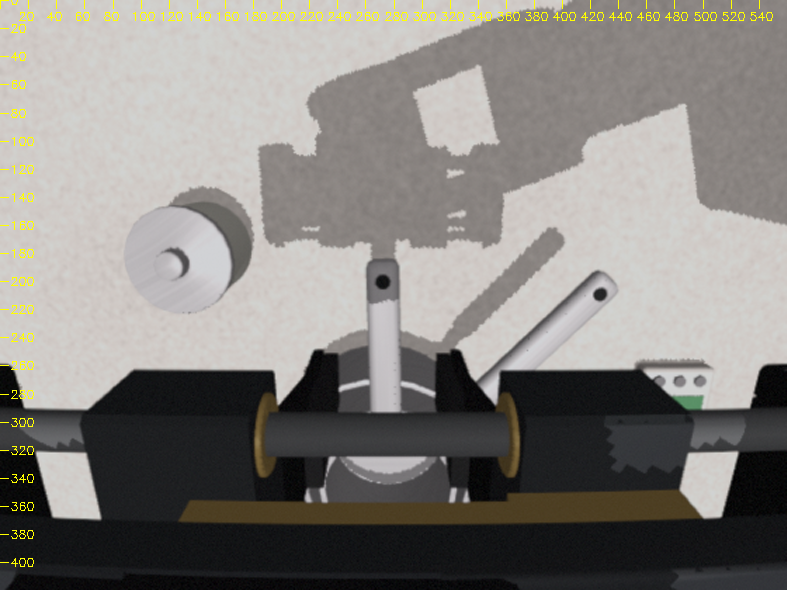

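```bash
python3 - <<'E'
from h import *
ccrop(cv2.imread("pics/raw_scene_i.png"),"scene","i2",180,220,260,280)
E
```

```text
(no output)
```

View pics/scene_i2.png

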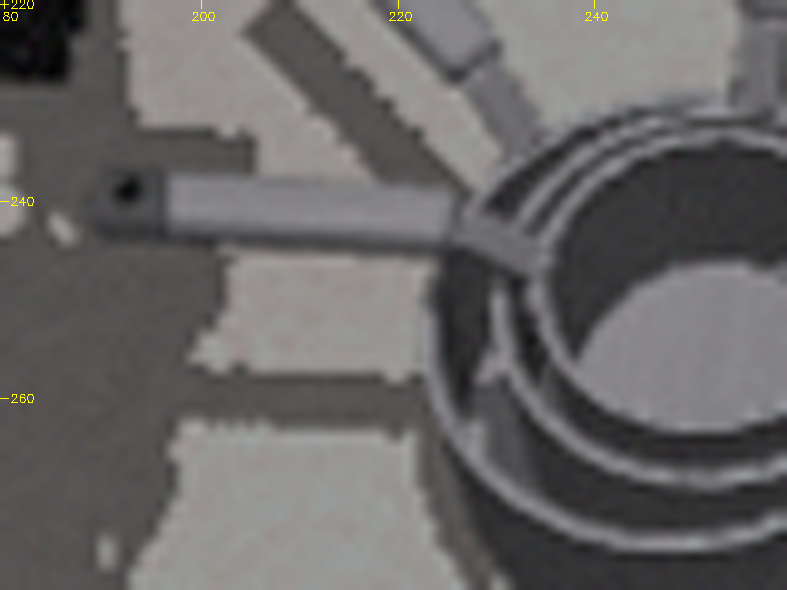

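```bash
python3 - <<'E'
from h import *
b=(240+438/5.62-.5,195+481/5.62-.5)
print("hole",tri((192.5,238.6),b))
S=[("scene",195+x/4.94-.5,180+y/4.92-.5) for x,y in [(370,335),(285,413),(195,335)]]+[("side",240+x/5.62-.5,195+y/5.62-.5) for x,y in [(510,222),(613,290),(402,290),(510,360)]]
for z0 in (.012,.018,.006):
  x,f=fit(S,[("scene",192.5,238.6),("side",*b)],.049,z0,[.543,-.184,3.65],.16); print(z0,x,np.degrees(x[2]),f.round(2),np.abs(f).sum())
E
```

```text
hole (array([ 0.40230124, -0.26324974,  0.11377356]), np.float64(0.0033782698065129256))
0.012 [ 0.54349072 -0.18256405  3.65794389  0.16232686] 209.58474630918232 [ 0.03  1.35  0.36  0.7  -0.49  0.66 -0.01  0.42 -0.56  0.39  0.59] 5.560563514382918
0.018 [ 0.54243429 -0.18426814  3.66115103  0.16220117] 209.76850190295255 [ 0.92  2.23 -0.57 -0.61 -1.02  1.06  1.3  -0.73 -1.31  0.94 -0.72] 11.412720782156168
0.006 [ 0.54463821 -0.1807456   3.65503021  0.16257228] 209.4178048292297 [-0.85  0.53  1.38  1.97  0.23  0.45 -1.27  1.56  0.18 -0.17  1.88] 10.461121306591009
```

Small pan fits best at its home height (underside at 12 mm; hole top at 113.8 mm against 113 mm expected), within about 2 mm of the middle pan's axis. The handles are at about 165°, 114° and 210°. The arm is clear, so I'm handing in.

```bash
python3 - <<'E'
from rig import robot
print(robot.hand_in(), robot.get_obs()["time"])
E
```

```text
the job is handed in; nothing more can be done
the job is handed in; nothing more can be done
```

The three pans are nested and the job was handed in at about 16 s of the 62 s allowed. `hand_in` gives no verdict, so the results below come from my own camera measurements.

- **Middle pan:** I pushed its handle sideways with the fingers straddling it. It slid off the big pan's handle and dropped flat. I then swung it on to about 114°. The hole near its handle's end measured 107 mm high, which is what it should be on the big pan's floor.
- **Small pan:** I gripped it by the handle, carried it across level and lowered it in. I let go only after the force reading showed it had touched the floor. It fits best at home height, within about 2 mm of the middle pan's axis.
- **Handles:** They sit at about 114°, 165° and 210°. The closest pair has roughly 90 mm between mid-grip points, or about 70 mm clear.
- **Everything else:** The big pan and the bystanders in the final views (rack, dishes, timer) looked unmoved. I did not re-measure each bystander, and the bottle, tray, beaker and jar were only partly in view or not in view at the end.

No check failed. Sightlines from the two fixed cameras missed each other by 3–5 mm, slightly more than the stated 2 mm calibration, so treat the positions as good to a few millimetres. One check disagreed briefly: with the small pan held above the nest, it measured about 5 mm off in x. A second measurement lower down put it within 1–2 mm.

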